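Find a pot lid's size in a stepped plaster gauge

TASK

Take the lid that stands on the round plaster bat by its knob and, never letting go, try its collar well by well in the gauge, from the smallest well upward without skipping any, each time setting it squarely over the well and pressing down lightly, until it goes in. Leave it there, fully home with its flange flat on the gauge, let go and draw the hand well clear. Fired ware and plaster chip easily, so feel your way and never press hard (15 N is too much), and leave the other lids and everything else where they are.

Things in the scene. Friction and masses are not known exactly. Their poses are not given: they have to be found in the camera images.
- knob_a (a point): one of three like-looking blue ceramic lids, 120 g, upright: collar below 12 mm high, diameter 34, 40 or 46 mm (differs per lid, not told which), 1 mm foot chamfer; flange 62 mm across, 8 mm thick; bar knob on top 34 mm long (x), 22 wide (y), 28 tall; 48 mm in all. Point: knob's centre, 34 mm above the collar's foot, 22 mm above the flange's underside; z up. Starts on the bat or the ware board
- knob_b (a point): one of three like-looking blue ceramic lids, 120 g, upright: collar below 12 mm high, diameter 34, 40 or 46 mm (differs per lid, not told which), 1 mm foot chamfer; flange 62 mm across, 8 mm thick; bar knob on top 34 mm long (x), 22 wide (y), 28 tall; 48 mm in all. Point: knob's centre, 34 mm above the collar's foot, 22 mm above the flange's underside; z up. Starts on the bat or the ware board
- knob_c (a point): one of three like-looking blue ceramic lids, 120 g, upright: collar below 12 mm high, diameter 34, 40 or 46 mm (differs per lid, not told which), 1 mm foot chamfer; flange 62 mm across, 8 mm thick; bar knob on top 34 mm long (x), 22 wide (y), 28 tall; 48 mm in all. Point: knob's centre, 34 mm above the collar's foot, 22 mm above the flange's underside; z up. Starts on the bat or the ware board
- gauge: cream plaster block 100 x 300 x 30 mm on rubber feet over a fixed steel plate: it can only sink, 1 mm per 3 N, at most 6 mm. Origin: centre of underside; y along four round wells 72 mm apart, smallest at +y, largest at -y, 1 to 4 blue dots. Collars of 34, 40, 46 mm belong in wells of 1, 2, 3 dots (0.8 mm play all round); in a smaller well the collar stops within 3 mm
- well_1 (a point): centre of the mouth of the smallest well (1 dot), diameter 35.6 mm, 1 mm chamfer, straight through the block, on its flat top face, 45 mm above the table when unloaded; axes as the block. A lid is fully home when its flange lies on this face
- well_2 (a point): centre of the mouth of the second well (2 dots), diameter 41.6 mm, 1 mm chamfer, straight through the block, on its flat top face, 45 mm above the table when unloaded; axes as the block. A lid is fully home when its flange lies on this face
- well_3 (a point): centre of the mouth of the third well (3 dots), diameter 47.6 mm, 1 mm chamfer, straight through the block, on its flat top face, 45 mm above the table when unloaded; axes as the block. A lid is fully home when its flange lies on this face
- well_4 (a point): centre of the mouth of the largest well (4 dots), diameter 53.6 mm, 1 mm chamfer, straight through the block, on its flat top face, 45 mm above the table when unloaded; axes as the block. A lid is fully home when its flange lies on this face
- bat_top (a point): centre of the top of the small round plaster bat, 96 mm across and 20 mm high, fixed; the lid to be gauged stands on it, centred within 10 mm
- spot_1 (a point): one of the two places on top of the wooden ware board (180 x 100 x 20 mm, fixed) where the two other lids stand and stay; the places are 88 mm apart
- spot_2 (a point): one of the two places on top of the wooden ware board (180 x 100 x 20 mm, fixed) where the two other lids stand and stay; the places are 88 mm apart
- clay_mug: unglazed clay mug, a bystander, loose; leave it where it is (origin at its underside)
- bowl: dark clay bowl, a bystander, loose; leave it where it is (origin at its underside)
- rib: wooden rib, a bystander, loose; leave it where it is (origin at its underside)
- plaster_ring: plaster ring, a bystander, loose; leave it where it is (origin at its underside)
- glaze_jar: glaze jar, a bystander, loose; leave it where it is (origin at its underside)
- brush: brush, a bystander, loose; leave it where it is (origin at its underside)
- red_mug: red mug, a bystander, loose; leave it where it is (origin at its underside)
Mind the look-alikes: they are no part of the job. What is shaped like the part that bears knob_a but orange or turquoise is not meant.

How it is judged:
By the outcome, as a careful person would: the job done as asked, in the order asked, and still so for the second after the job is handed in, with the robot touching nothing.
It also fails if it takes over 64 s, if anything falls off the work surface, if the arm or the gripper's body presses on something with over 40 N, if the wrist force passes 120 N, or if a joint passes its speed limit or range.

ROBOT

A 6-joint arm with a two-finger parallel gripper is mounted at the origin on the work surface. World frame = base frame: x ahead of the robot, y to its left, z up, the work surface at z = 0. Lengths are in m, angles in rad, forces in N, time in s.
With the tool pointing down it reaches from about 0.4 to 0.925 m from the base axis. Payload 12.5 kg.
Tool frame: the origin (TCP) lies midway between the tips of the shut fingers; the grasp point (between the pads) lies 19 mm behind it; z points along the fingers, y is the direction in which the jaws open and shut (so a half turn about z gives the same grasp; the last joint's range is limited). The gripper opens to 95 mm and grips with 3 to 60 N. Pads are 20 mm wide; open, the fingers measure 119 mm over their backs; the gripper's body (75 mm by 180 mm) begins 59 mm behind the grasp point.
Start: joints at [1.081, 0.491, 1.559, -0, 1.092, -0.106], TCP at [0.234, 0.58, 0.215] pointing down, gripper open.
Joint ranges: [-3.1, 3.1], [-0.84, 2.19], [0.05, 2.79], [-1.13, 4.28], [0.06, 2.93], [-2.69, 2.69]. Speed limits (rad/s): [2.22, 2.22, 2.79, 3.14, 3.14, 3.14].

INTERFACE

Orientations are given as a rotation vector (axis times angle).
In Python, from plant import arm, imaging, close_job gives the robot as it stands.
- The arm moves only by the tool carry_out, never from a script. Its argument "targets" is one flat list of numbers, 4 for each row, row after row: the shift along the tool's x, y, z in mm, then the turn about the tool's z in rad. A call has exactly 5 rows; each row shifts and turns the commanded pose from where the row before left it, along the tool's axes as they then stand; what a row does not reach is not made up. A row lasts 1/12 s, in which the tool goes at most 41.7 mm and 7.16 degrees, less where a joint would pass 70% of its speed; a pose out of reach is approached as far as the arm can. A call is refused whole if a number of a shift passes 41.7 or a number of a turn 0.125, either way. A call with a gripper value outside its range is refused whole. "gripper" is the opening, from 0 (shut) to 1 (fully open), set as the call begins (left out, the last holds). The fingers move at their own pace and stop on an object; the grip force is fixed at half the most. Time passes only in rows, so rows that do not move let the fingers close, or fill a call up. It gives the time, the measured TCP pose, the force and the opening at its end, in the units of the state.
- arm.state(): the state, without advancing time (a new reading comes with each control period).
- imaging.camera(name): name is "side" or "top"; returns the picture (384x512x3 uint8, red, green, blue); there is no depth.
- imaging.get_calibration(name): a dict with "intrinsics" (3x3 intrinsics, pixels), "camera_from_world" (4x4, takes a point from world to camera coordinates). Camera axes: x right, y up, looking along -z (the intrinsics and any distortion apply to the point x, -y, -z); pixel columns grow to the right and rows downward; lengths in m; the calibration is good to about 2 mm. A picture is of the moment at which its call begins. get_calibration takes no time and is no camera call.
- close_job(): hands the job in, once; it reports no verdict.
The state is a dict: "clock": time; "qpos": joint angles; "dq": joint speeds; "joint_efforts": joint torques, N m; "tool_pos": TCP position; "orientation": TCP orientation; "force": force on the tool from outside, world axes, zero at the start; "torque": the same for the moment, N m; "gripper_width": opening from 0.0 (shut) to 1.0 (fully open).
Only numpy, scipy, OpenCV 4.12 (cv2) and the standard library are available. Lean on these libraries where they do the work, as an engineer would, in place of code of your own. Each camera call takes 0.05 s, during which the arm holds its last target. There are 200 camera calls.

## Working session

There is one attempt and no reset: what is moved stays moved. The work goes in short steps, Python scripts to look and compute and a tool call to move; the robot and the scene stay as the last step left them, time stands still between calls to the robot, and variables do not carry over. Pictures are saved under pics/ and viewed, about 8 in all and at most 12, crops included, and the job is handed in when it is done.

Besides the shell and the picture viewer there is one more tool, called after "Call:" by a JSON object that holds its "fn" and its "kwargs". carry_out: Moves the arm, as the interface text tells. Its arguments: {"type":"object","properties":{"targets":{"type":"array"},"gripper":{"type":"number"}},"required":["targets"]}

```bash
mkdir -p pics; cat > h.py <<'E'
import numpy as np, cv2
from plant import arm, imaging
def shot(n,f):
    im=imaging.camera(n); cv2.imwrite(f'pics/{f}.png',im[:,:,::-1]); return im
def cal(n):
    c=imaging.get_calibration(n); return np.array(c["intrinsics"]),np.array(c["camera_from_world"]),c
def proj(n,p):
    K,T,_=cal(n); q=T[:3,:3]@np.array(p)+T[:3,3]; q=K@(q*[1,-1,-1]); return q[:2]/q[2]
def ray(n,uv):
    K,T,_=cal(n); d=np.linalg.solve(K,[uv[0],uv[1],1])*[1,-1,-1]; R=T[:3,:3]
    return -R.T@T[:3,3], R.T@d
def onz(n,uv,z):
    o,d=ray(n,uv); return o+d*(z-o[2])/d[2]
E
python3 - <<'E'
from h import *
a=shot('top','top0'); b=shot('side','side0')
for n in('top','side'): print(cal(n)[2], ray(n,(256,192)))
print(arm.state())
E
```

```text
{'intrinsics': array([[453.52197779,   0.        , 260.09612956],
       [  0.        , 453.52197779, 189.41062772],
       [  0.        ,   0.        ,   1.        ]]), 'camera_from_world': array([[ 1.31191995e-02, -9.99913232e-01, -1.18972595e-03,
        -9.56549734e-03],
       [ 9.97283200e-01,  1.29984217e-02,  7.25069654e-02,
        -5.62036453e-01],
       [-7.24852095e-02, -2.13772705e-03,  9.97367196e-01,
        -1.42936456e+00],
       [ 0.00000000e+00,  0.00000000e+00,  0.00000000e+00,
         1.00000000e+00]])} (array([ 0.45702721, -0.00531467,  1.4663415 ]), array([ 0.06667276,  0.01109455, -0.99777043]))
{'intrinsics': array([[495.77891091,   0.        , 255.11933422],
       [  0.        , 495.77891091, 190.24778908],
       [  0.        ,   0.        ,   1.        ]]), 'camera_from_world': array([[ 9.88951900e-01, -1.48235973e-01, -4.85943808e-04,
        -5.32712474e-01],
       [ 9.53313728e-02,  6.33483244e-01,  7.67861256e-01,
        -1.06914208e-01],
       [-1.13516823e-01, -7.59424174e-01,  6.40615996e-01,
        -1.25043164e+00],
       [ 0.00000000e+00,  0.00000000e+00,  0.00000000e+00,
         1.00000000e+00]])} (array([ 0.39507426, -0.96084681,  0.88288292]), array([ 0.1149366 ,  0.75692196, -0.64333068]))
{'clock': 0.1, 'qpos': array([ 1.08140435e+00,  4.91508035e-01,  1.55943351e+00, -1.12729017e-05,
        1.09168034e+00, -1.05612005e-01]), 'dq': array([ 0.00069455, -0.00024253, -0.00171859, -0.00058454, -0.00070454,
        0.00018027]), 'joint_efforts': array([ 1.58489380e-03, -6.13622475e+01, -2.58605254e+01,  6.93794154e-02,
        4.69641387e-02, -7.22168488e-05]), 'tool_pos': array([0.23389635, 0.57933374, 0.21409924]), 'orientation': array([-5.99083563e-01, -3.08364483e+00,  1.55014672e-03]), 'force': array([0.32947745, 0.30003755, 0.46698735]), 'torque': array([-0.03533547, -0.01505488,  0.03736841]), 'gripper_width': 0.9994444278235773}
```

View pics/top0.png

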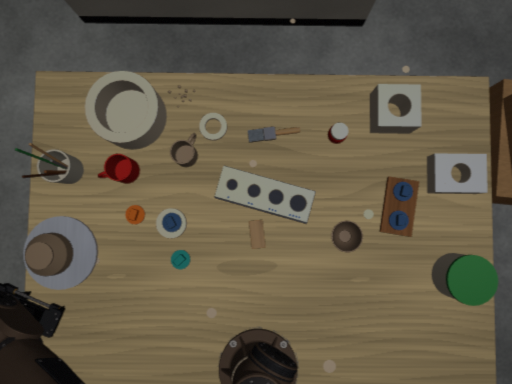

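View pics/side0.png

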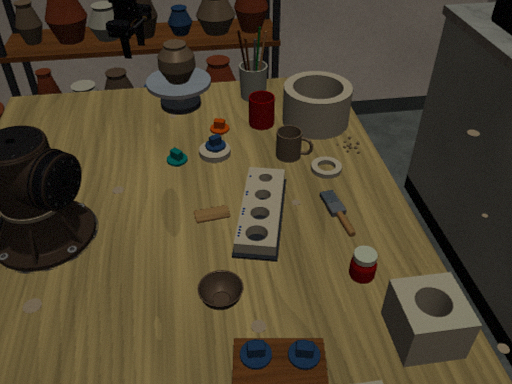

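The top view shows the blue lid on the white round bat at about (171,223), which is (215,147) in the side view. Its look-alikes are orange at (135,214) and turquoise at (181,259), both standing on the table. The other two blue lids are on the board at (402,190) and (398,220). The one meant is the blue lid on the bat. The gauge wells run from (232,184), the smallest, to (298,203). I'll confirm the lid in a crop and measure.

```bash
python3 - <<'E'
from h import *
t=cv2.imread('pics/top0.png'); s=cv2.imread('pics/side0.png')
A=cv2.resize(t[195:275,115:215],None,fx=4,fy=4,interpolation=cv2.INTER_CUBIC)
B=cv2.resize(s[110:190,165:265],None,fx=4,fy=4,interpolation=cv2.INTER_CUBIC)
C=cv2.resize(t[160:230,210:320],(800,509-229),interpolation=cv2.INTER_CUBIC) if 0 else cv2.resize(t[162:226,210:320],None,fx=4,fy=4,interpolation=cv2.INTER_CUBIC)
C=cv2.copyMakeBorder(C,0,0,0,800-C.shape[1],cv2.BORDER_CONSTANT)
cv2.imwrite('pics/c1.png',np.vstack([np.hstack([A,B]),C]))
# lid blue mask in both
for n,im,(r0,r1,c0,c1) in(('top',t,(200,245,150,195)),('side',s,(125,170,190,240))):
    hsv=cv2.cvtColor(im,cv2.COLOR_BGR2HSV); m=cv2.inRange(hsv,(100,100,20),(125,255,255)); q=np.zeros_like(m); q[r0:r1,c0:c1]=m[r0:r1,c0:c1]
    c=max(cv2.findContours(q,0,2)[0],key=cv2.contourArea); M=cv2.moments(c); cc=(M['m10']/M['m00'],M['m01']/M['m00'])
    print(n,cv2.contourArea(c),cc,cv2.fitEllipse(c),[onz(n,cc,z) for z in(.04,.05)])
    # bat
# wells & gauge in top
hsv=cv2.cvtColor(t,cv2.COLOR_BGR2HSV)
w=cv2.inRange(hsv,(0,0,110),(180,90,255)); g=np.zeros_like(w); g[160:228,208:322]=w[160:228,208:322]
cs,h=cv2.findContours(g,cv2.RETR_CCOMP,cv2.CHAIN_APPROX_NONE)
i=max(range(len(cs)),key=lambda i:cv2.contourArea(cs[i])); r=cv2.minAreaRect(cs[i]); print('gauge',r,[onz('top',p,.045).round(4) for p in cv2.boxPoints(r)],onz('top',r[0],.045))
for k,c in enumerate(cs):
    if h[0][k][3]==i and cv2.contourArea(c)>40:
        e=cv2.fitEllipse(c); print(e,onz('top',e[0],.045).round(4), e[1][1]/453.5*1.42*1e3)
g=np.zeros_like(w); g[200:245,150:195]=w[200:245,150:195]
c=max(cv2.findContours(g,0,1)[0],key=cv2.contourArea); e=cv2.fitEllipse(c); print('bat',e,onz('top',e[0],.02))
E
```

```text
top 227.0 (171.3920704845815, 221.8267254038179) ((171.38372802734375, 221.88902282714844), (17.014972686767578, 17.250734329223633), 34.52151107788086) [array([0.4550877 , 0.27471341, 0.04      ]), array([0.4551013 , 0.27275015, 0.05      ])]
side 211.0 (214.98183254344391, 143.16192733017377) ((215.10018920898438, 143.2290802001953), (16.189159393310547, 17.281898498535156), 68.01087188720703) [array([0.45819097, 0.27394956, 0.04      ]), array([0.45744215, 0.25929989, 0.05      ])]
gauge ((266.7361145019531, 192.32154846191406), (103.43545532226562, 38.34827423095703), 15.046390533447266) [array([0.5332, 0.1489, 0.045 ]), array([0.6506, 0.1199, 0.045 ]), array([ 0.5697, -0.1956,  0.045 ]), array([ 0.4533, -0.1649,  0.045 ])] [ 0.55143136 -0.02324132  0.045     ]
((297.8343811035156, 202.8343963623047), (18.160463333129883, 18.52816390991211), 45.0) [ 0.5197 -0.1211  0.045 ] 58.01541951946018
((275.7921447753906, 196.527099609375), (16.21006202697754, 16.614534378051758), 168.87393188476562) [ 0.5386 -0.0518  0.045 ] 52.02345935354685
((253.6388397216797, 190.38963317871094), (14.459399223327637, 14.651799201965332), 66.7028579711914) [0.557 0.018 0.045] 45.877739507807654
((231.6809539794922, 184.0536346435547), (12.178613662719727, 12.761168479919434), 76.68904876708984) [0.5761 0.0873 0.045 ] 39.957793255756556
bat ((169.5522918701172, 222.7208251953125), (31.770063400268555, 33.20467758178711), 87.45111083984375) [0.4521473  0.28441625 0.02      ]
```

View pics/c1.png

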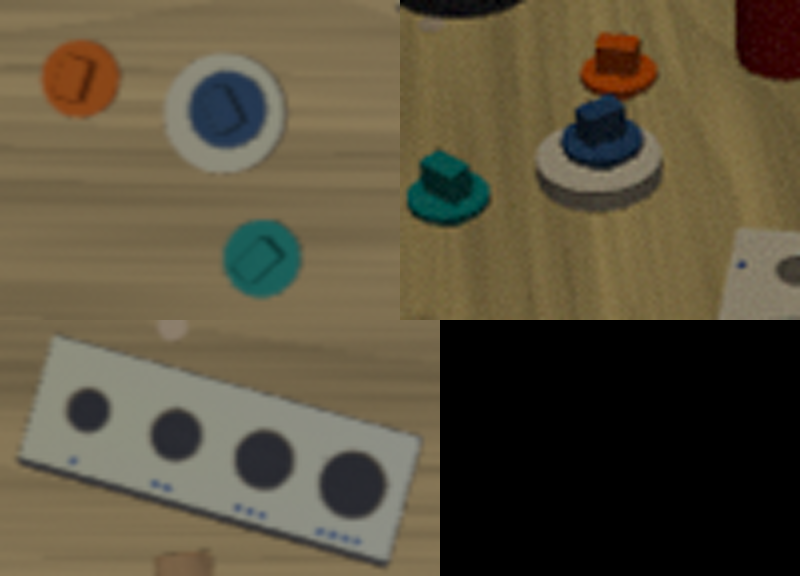

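The crop confirms the blue lid on the white bat, with its flange centred at about (171.6,222.1) in the top view. The gauge shows 1 to 4 dots from left to right. Next I need the knob's direction.

```bash
python3 - <<'E'
from h import *
out=[]
for n,(r,c) in(('top',(222,172)),('side',(144,215))):
    im=np.mean([imaging.camera(n).astype(float) for _ in range(6)],0); np.save(f'pics/{n}_avg.npy',im)
    p=im[r-15:r+15,c-15:c+15]; p=np.clip(p*2.2,0,255).astype(np.uint8)[:,:,::-1]
    out.append(cv2.resize(p,(390,390),interpolation=cv2.INTER_CUBIC))
    hsv=cv2.cvtColor(im.astype(np.uint8),cv2.COLOR_RGB2HSV); R,G,B=im[...,0],im[...,1],im[...,2]
    m=((B>R*1.35)&(B>20)).astype(np.uint8); q=np.zeros_like(m); q[r-15:r+15,c-15:c+15]=m[r-15:r+15,c-15:c+15]
    k=max(cv2.findContours(q,0,1)[0],key=cv2.contourArea); print(n,cv2.fitEllipse(k),cv2.boundingRect(k))
cv2.imwrite('pics/c2.png',np.hstack(out))
E
```

```text
top ((171.44956970214844, 221.88394165039062), (17.487701416015625, 18.01443862915039), 179.56422424316406) (163, 213, 18, 19)
side ((214.98196411132812, 143.0553436279297), (16.499202728271484, 17.78749656677246), 73.17491149902344) (206, 134, 19, 18)
```

View pics/c2.png

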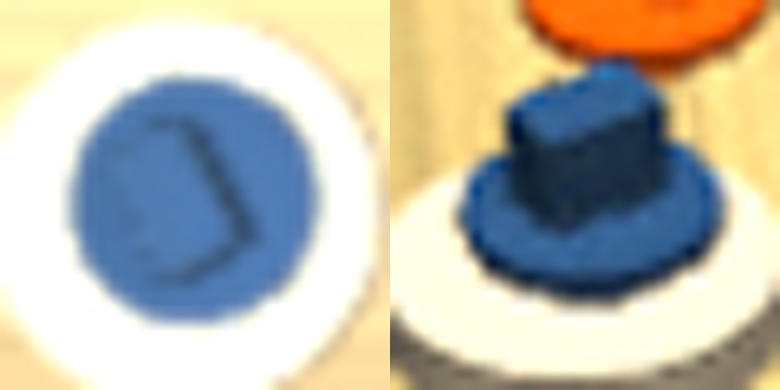

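Crop: the knob's long edge runs from (185,120) to (250,240) in the enlarged top view, so the bar points about 29° from world +x. The lid centre is at about (0.456,0.275), and the top and side views agree within 3 mm. I'll turn the jaws first.

Call:
{"fn": "carry_out", "kwargs": {"targets": [0, 0, 0, -0.11, 0, 0, 0, -0.11, 0, 0, 0, -0.11, 0, 0, 0, -0.11, 0, 0, 0, -0.11], "gripper": 1.0}}

```text
clock: 1.12
tool_pos: [0.234, 0.5795, 0.2147]
orientation: [-0.269, 3.13, 0.0]
force: [0.5, -0.5, -0.8]
gripper_width: 1.0
```

Call:
{"fn": "carry_out", "kwargs": {"targets": [0, 0, 0, -0.11, 0, 0, 0, -0.11, 0, 0, 0, -0.12, 0, 0, 0, 0, 0, 0, 0, 0]}}

```text
clock: 1.53
tool_pos: [0.234, 0.5795, 0.2147]
orientation: [-0.781, 3.043, 0.0]
force: [-0.5, 0.5, 0.5]
gripper_width: 1.002
```

```bash
cat >> h.py <<'E'
from scipy.spatial.transform import Rotation as Rn
def to(p):
    s=arm.state(); R=Rn.from_rotvec(s['orientation']).as_matrix(); d=(np.array(p)-s['tool_pos'])*1e3
    print('t',round(s['clock'],2),'tcp',(s['tool_pos']*1e3).round(1),'yaw jaw',np.degrees(np.arctan2(R[1,1],R[0,1])).round(1),'tz',R[:,2].round(3),'F',s['force'].round(2),'g',round(s['gripper_width'],3),'\n tool shift mm',(R.T@d).round(1),'toolx',R[:,0].round(3),'tooly',R[:,1].round(3))
E
python3 -c "
from h import *
to([.456,.2748,.130])"
```

```text
t 1.53 tcp [234.  579.5 214.7] yaw jaw 118.8 tz [ 0.  0. -1.] F [-0.47  0.5   0.52] g 1.002 
 tool shift mm [ -47.8 -374.    84.6] toolx [-0.876 -0.482 -0.   ] tooly [-0.482  0.876  0.   ]
```

Call:
{"fn": "carry_out", "kwargs": {"targets": [-4.8, -35, 0, 0, -4.8, -35, 0, 0, -4.8, -35, 0, 0, -4.8, -35, 0, 0, -4.8, -35, 0, 0]}}

```text
clock: 1.95
tool_pos: [0.3405, 0.4368, 0.2148]
orientation: [-0.78, 3.043, 0.0]
force: [0.2, 0.5, -0.2]
gripper_width: 1.001
```

Call:
{"fn": "carry_out", "kwargs": {"targets": [-4.8, -35, 0, 0, -4.8, -35, 12, 0, -4.8, -35, 24, 0, -4.8, -35, 24, 0, -4.8, -35, 24, 0]}}

```text
clock: 2.37
tool_pos: [0.445, 0.2974, 0.132]
orientation: [-0.78, 3.042, 0.001]
force: [0.6, 0.8, -1.1]
gripper_width: 1.001
```

Call:
{"fn": "carry_out", "kwargs": {"targets": [0, -24, 0, 0, 0, 0, 0, 0, 0, 0, 0, 0, 0, 0, 0, 0, 0, 0, 0, 0]}}

```text
clock: 2.78
tool_pos: [0.4555, 0.2787, 0.1328]
orientation: [-0.786, 3.041, 0.0]
force: [0.5, 0.3, 1.0]
gripper_width: 1.0
```

```bash
python3 -c "
from h import *
to([.456,.2748,.0445])
shot('side','s1');b=shot('top','t1')
im=cv2.imread('pics/s1.png');im2=cv2.imread('pics/t1.png')
cv2.imwrite('pics/v1.png',np.hstack([cv2.resize(im[100:180,165:265],None,fx=4,fy=4),cv2.resize(im2[182:262,122:222],None,fx=4,fy=4)]))"
```

```text
t 2.78 tcp [455.5 278.7 132.8] yaw jaw 119.0 tz [ 0.001  0.001 -1.   ] F [0.47 0.26 1.04] g 1.0 
 tool shift mm [ 1.5 -3.6 88.3] toolx [-0.875 -0.484 -0.001] tooly [-0.484  0.875  0.   ]
```

View pics/v1.png

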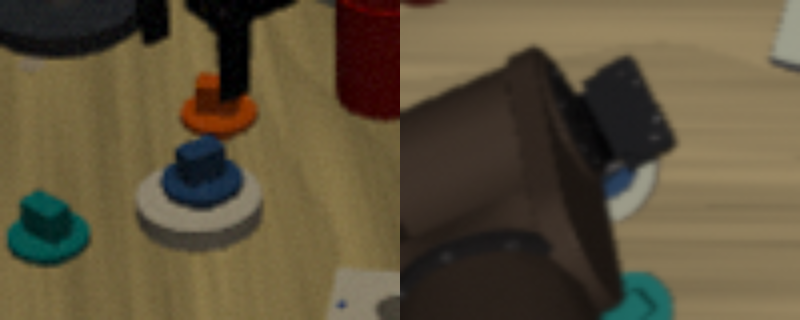

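The side crop shows the open fingers straddling the knob on either side, with the lid below between them. I'll descend and close.

Call:
{"fn": "carry_out", "kwargs": {"targets": [1.5, -3.6, 0, 0, 0, 0, 25, 0, 0, 0, 25, 0, 0, 0, 18, 0, 0, 0, 10, 0]}}

```text
clock: 3.3
tool_pos: [0.4554, 0.2738, 0.0527]
orientation: [0.787, -3.04, 0.0]
force: [0.1, 0.2, 0.5]
gripper_width: 1.0
```

Call:
{"fn": "carry_out", "kwargs": {"targets": [0, 0, 4, 0, 0, 0, 4, 0, 0, 0, 0, 0, 0, 0, 0, 0, 0, 0, 0, 0]}}

```text
clock: 3.72
tool_pos: [0.4566, 0.2741, 0.0472]
orientation: [-0.786, 3.04, 0.0]
force: [0.2, -0.4, 1.0]
gripper_width: 0.999
```

Call:
{"fn": "carry_out", "kwargs": {"targets": [0, 0, 0, 0, 0, 0, 0, 0, 0, 0, 0, 0, 0, 0, 0, 0, 0, 0, 0, 0], "gripper": 0.3}}

```text
clock: 4.13
tool_pos: [0.4563, 0.2739, 0.0465]
orientation: [-0.787, 3.041, 0.0]
force: [0.6, -0.4, -0.1]
gripper_width: 0.707
```

Call:
{"fn": "carry_out", "kwargs": {"targets": [0, 0, 0, 0, 0, 0, 0, 0, 0, 0, 0, 0, 0, 0, 0, 0, 0, 0, 0, 0]}}

```text
clock: 4.55
tool_pos: [0.4562, 0.2739, 0.0464]
orientation: [-0.787, 3.041, 0.0]
force: [-0.3, -0.0, 0.4]
gripper_width: 0.356
```

```bash
python3 -c "
from h import *
to([.456,.2748,.0445])
shot('side','s2')
im=cv2.imread('pics/s2.png')
cv2.imwrite('pics/v2.png',cv2.resize(np.clip(im[110:170,175:255]*1.8,0,255).astype(np.uint8),None,fx=8,fy=8,interpolation=cv2.INTER_CUBIC))"
```

```text
t 4.55 tcp [456.2 273.9  46.4] yaw jaw 119.0 tz [ 0.  0. -1.] F [-0.3  -0.    0.38] g 0.356 
 tool shift mm [-0.2  0.9  1.9] toolx [-0.875 -0.485 -0.   ] tooly [-0.485  0.875  0.   ]
```

View pics/v2.png

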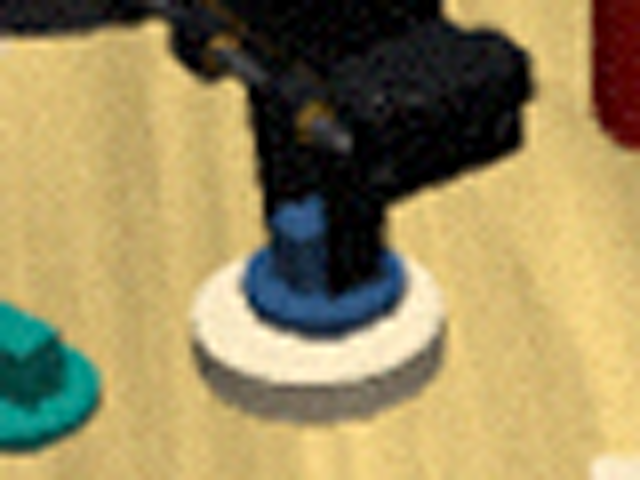

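The side view shows the knob between the pads and the lid still centred on the bat. I'll close fully.

Call:
{"fn": "carry_out", "kwargs": {"targets": [0, 0, 1.2, 0, 0, 0, 0, 0, 0, 0, 0, 0, 0, 0, 0, 0, 0, 0, 0, 0], "gripper": 0.1}}

```text
clock: 5.02
tool_pos: [0.4562, 0.2739, 0.0451]
orientation: [0.787, -3.041, -0.0]
force: [0.5, -0.6, -0.6]
gripper_width: 0.228
```

Call:
{"fn": "carry_out", "kwargs": {"targets": [0, 0, 0, 0, 0, 0, 0, 0, 0, 0, 0, 0, 0, 0, 0, 0, 0, 0, 0, 0]}}

```text
clock: 5.43
tool_pos: [0.4562, 0.2739, 0.0452]
orientation: [-0.787, 3.041, 0.0]
force: [-0.0, 0.2, -0.5]
gripper_width: 0.23
```

```bash
cat >> h.py <<'E'
def lid(n,guess,h=14,N=5,pad=22):
    "blue flange outline in view n near guess: extreme cols & lower edge"
    im=np.mean([imaging.camera(n).astype(float) for _ in range(N)],0)
    u,v=map(int,guess); R,B=im[...,0],im[...,2]
    m=((B>R*1.35)&(B>20)).astype(np.uint8); q=np.zeros_like(m); q[v-h:v+h,u-pad:u+pad]=m[v-h:v+h,u-pad:u+pad]
    k=max(cv2.findContours(q,0,1)[0],key=cv2.contourArea); 
    return im,m,k
E
python3 - <<'E'
from h import *
to([.456,.2748,.16])
for n in('side','top'):
    im,m,k=lid(n,proj(n,[.456,.2748,.036])); print(n,cv2.boundingRect(k)); np.save(f'pics/g_{n}.npy',im)
    print('pred rim', [proj(n,[.456+.031*np.cos(a),.2748+.031*np.sin(a),z]).round(1).tolist() for z in(.032,.040) for a in(0,np.pi/2,np.pi,-np.pi/2)])
E
```

```text
t 5.43 tcp [456.2 273.9  45.2] yaw jaw 119.0 tz [ 0.  0. -1.] F [-0.01  0.19 -0.53] g 0.23 
 tool shift mm [  -0.2    0.9 -114.8] toolx [-0.875 -0.485 -0.   ] tooly [-0.485  0.875  0.   ]
side (206, 135, 20, 17)
pred rim [[224.6, 144.4], [213.5, 139.5], [204.1, 146.1], [215.3, 151.2], [224.5, 142.2], [213.4, 137.3], [203.9, 143.9], [215.1, 149.0]]Traceback (most recent call last):
  File "<stdin>", line 4, in <module>
  File "h.py", line 23, in lid
    k=max(cv2.findContours(q,0,1)[0],key=cv2.contourArea);
ValueError: max() iterable argument is empty
```

```bash
python3 - <<'E'
from h import *
from scipy.optimize import least_squares
S=np.load('pics/side_avg.npy'); T=np.load('pics/top_avg.npy')
wt=[[.5761,.0873],[.557,.018],[.5386,-.0518],[.5197,-.1211]]
def well(n,im,p,r):
    # radial edge search around predicted mouth, then circle fit on the plane z=.045
    g=cv2.GaussianBlur(im.mean(2).astype(np.float32),(0,0),.7); c=np.array(p)
    for _ in range(4):
        P=[]
        for a in np.linspace(0,2*np.pi,72,endpoint=False):
            rr=np.arange(r-.007,r+.009,.0004)
            px=np.array([proj(n,[c[0]+q*np.cos(a),c[1]+q*np.sin(a),.045]) for q in rr]).astype(np.float32)
            v=cv2.remap(g,px[:,0:1],px[:,1:2],cv2.INTER_LINEAR).ravel(); d=np.diff(v); i=d.argmax()
            if d[i]>.4*np.max(np.abs(np.diff(g[int(px[0,1])-12:int(px[0,1])+12,int(px[0,0])-12:int(px[0,0])+12],axis=0)))*.0004/.003 : P.append([c[0]+rr[i]*np.cos(a),c[1]+rr[i]*np.sin(a)])
        P=np.array(P); s=least_squares(lambda x:np.hypot(P[:,0]-x[0],P[:,1]-x[1])-x[2],[*c,r],loss='soft_l1',f_scale=.001).x; c=s[:2]
    return s,len(P)
for i,p in enumerate(wt):
    r=(.0356+.006*i)/2+.0005
    for n,im in(('top',T),('side',S)): 
        s,k=well(n,im,p,r); print(i+1,n,(s*1e3).round(1),k)
# lid: rim fit, cols & bottom row
for nm,im in(('before',S),('grasped',np.load('pics/g_side.npy'))):
    x=[.457,.274]
    D=im[...,2]-im[...,0]*1.35
    # lower-edge: subpixel edges by red channel radial search of silhouette z=.032 lower rim / sides
    R=cv2.GaussianBlur(im[...,0].astype(np.float32),(0,0),.6)
    for _ in range(4):
        P=[]
        for a in np.radians(np.arange(-170,-9,5)):
            rr=np.arange(.024,.040,.0004); px=np.array([proj('side',[x[0]+q*np.cos(a),x[1]+q*np.sin(a),.032]) for q in rr]).astype(np.float32)
            d=np.diff(cv2.remap(R,px[:,0:1],px[:,1:2],cv2.INTER_LINEAR).ravel()); i=d.argmax(); P.append([x[0]+rr[i]*np.cos(a),x[1]+rr[i]*np.sin(a)])
        P=np.array(P); s=least_squares(lambda q:np.hypot(P[:,0]-q[0],P[:,1]-q[1])-.031,x,loss='soft_l1',f_scale=.001).x; x=s
    print(nm,'lid side',(s*1e3).round(1), (np.hypot(*(P-s).T)*1e3).round(1)[::4])
x=np.array([.455,.275]);R=cv2.GaussianBlur(T[...,0].astype(np.float32),(0,0),.6)
for _ in range(4):
    P=[]
    for a in np.radians(np.arange(0,360,5)):
        rr=np.arange(.024,.038,.0004); px=np.array([proj('top',[x[0]+q*np.cos(a),x[1]+q*np.sin(a),.038]) for q in rr]).astype(np.float32)
        d=np.diff(cv2.remap(R,px[:,0:1],px[:,1:2],cv2.INTER_LINEAR).ravel()); i=d.argmax(); P.append([x[0]+rr[i]*np.cos(a),x[1]+rr[i]*np.sin(a)])
    P=np.array(P); s=least_squares(lambda q:np.hypot(P[:,0]-q[0],P[:,1]-q[1])-q[2],[*x,.031],loss='soft_l1',f_scale=.001).x; x=s[:2]
print('lid top',(s*1e3).round(1))
E
```

```text
Traceback (most recent call last):
  File "h.py", line 8, in proj
    K,T,_=cal(n); q=T[:3,:3]@np.array(p)+T[:3,3]; q=K@(q*[1,-1,-1]); return q[:2]/q[2]
          ~~~^^^
  File "h.py", line 6, in cal
    c=imaging.get_calibration(n); return np.array(c["intrinsics"]),np.array(c["camera_from_world"]),c
ValueError: time passes only in moves, steps and waits
```

```bash
cat >> h.py <<'E'
import os,pickle
def _all():
    if not os.path.exists('cal.pkl'):
        pickle.dump({n:{k:np.array(v) for k,v in imaging.get_calibration(n).items()} for n in('top','side')},open('cal.pkl','wb'))
    return pickle.load(open('cal.pkl','rb'))
_C=_all()
def cal(n): return _C[n]['intrinsics'],_C[n]['camera_from_world'],_C[n]
from scipy.optimize import least_squares
def circ(n,im,p,r,z,degs,fixr=False,band=.008,it=5,thr=.25):
    "circle on plane z: strongest dark-to-bright outward edge along radii, robust fit"
    g=cv2.GaussianBlur(im[...,0].astype(np.float32),(0,0),.6); c=np.array(p,float)
    for _ in range(it):
        P=[];S=[]
        for a in np.radians(degs):
            rr=np.arange(r-band,r+band,.0004); px=np.array([proj(n,[c[0]+q*np.cos(a),c[1]+q*np.sin(a),z]) for q in rr]).astype(np.float32)
            d=np.diff(cv2.remap(g,px[:,0:1],px[:,1:2],cv2.INTER_LINEAR).ravel()); i=d.argmax(); P.append([c[0]+rr[i]*np.cos(a),c[1]+rr[i]*np.sin(a)]); S.append(d[i])
        S=np.array(S); P=np.array(P)[S>thr*S.max()]
        f=lambda q:np.hypot(P[:,0]-q[0],P[:,1]-q[1])-(r if fixr else q[2])
        s=least_squares(f,[*c]+([] if fixr else [r]),loss='soft_l1',f_scale=.001); c=s.x[:2]
    return (s.x*1e3).round(1),len(P),round(float(np.median(np.abs(f(s.x))))*1e3,2)
E
python3 - <<'E'
from h import *
S=np.load('pics/side_avg.npy'); T=np.load('pics/top_avg.npy')
wt=[[.5761,.0873],[.557,.018],[.5386,-.0518],[.5197,-.1211]]
for i,p in enumerate(wt):
    r=(.0376+.006*i)/2
    print(i+1,circ('top',T,p,r,.045,range(0,360,6)),circ('side',S,p,r,.045,range(0,360,6)))
for im in(S,np.load('pics/g_side.npy')): print('lid side',circ('side',im,[.457,.274],.031,.032,range(-170,-9,5),True),circ('side',im,[.457,.274],.031,.032,range(-170,-9,5)))
print('lid top',circ('top',T,[.455,.275],.031,.038,range(0,360,6)))
print('bat',circ('top',T,[.452,.28],.048,.02,range(0,360,6)),circ('side',S,[.452,.28],.048,.02,range(0,360,6)))
E
```

```text
1 (array([575.8,  87.6,  16.5]), 60, 0.73) (array([578.5,  83. ,  17.2]), 60, 0.63)
2 (array([557.2,  18.3,  19.7]), 60, 0.69) (array([560.3,  13.9,  20.2]), 60, 0.59)
3 (array([538.8, -51.3,  22.8]), 60, 0.65) (array([541.5, -55.4,  22.9]), 60, 0.57)
4 (array([ 519.9, -120.5,   26. ]), 60, 0.48) (array([ 522.9, -124.3,   26.2]), 60, 0.47)
lid side (array([457.5, 272.4]), 33, 1.52) (array([457.1, 268.8,  28. ]), 33, 0.99)
lid side (array([459.6, 270.2]), 33, 1.09) (array([460. , 265.9,  28.1]), 33, 0.72)
lid top (array([454.6, 275. ,  29.9]), 60, 0.54)
bat (array([448.8, 270.5,  40.2]), 22, 0.36) (array([454.1, 261.1,  49.8]), 34, 1.91)
```

Relative to the top view, the side view is off by (+2.8,−4.3) mm for all four wells alike, so I'll use same-camera differences. Next I lift.

Call:
{"fn": "carry_out", "kwargs": {"targets": [0, 0, -2, 0, 0, 0, -4, 0, 0, 0, -12, 0, 0, 0, -20, 0, 0, 0, -27, 0]}}

```text
clock: 6.35
tool_pos: [0.4555, 0.2736, 0.11]
orientation: [0.786, -3.039, 0.001]
force: [0.0, 0.6, -1.7]
gripper_width: 0.233
```

Call:
{"fn": "carry_out", "kwargs": {"targets": [0, 0, 0, 0, 0, 0, 0, 0, 0, 0, 0, 0, 0, 0, 0, 0, 0, 0, 0, 0]}}

```text
clock: 6.77
tool_pos: [0.4558, 0.2737, 0.1093]
orientation: [0.786, -3.04, 0.0]
force: [-0.1, 0.7, -0.7]
gripper_width: 0.23
```

```bash
python3 -c "
from h import *
to([.5752,.0877,.090])"
```

```text
t 6.77 tcp [455.8 273.7 109.3] yaw jaw 119.0 tz [-0.001 -0.001 -1.   ] F [-0.13  0.72 -0.73] g 0.23 
 tool shift mm [ -14.2 -220.6   19.2] toolx [-0.875 -0.485  0.002] tooly [-0.485  0.875  0.   ]
```

Call:
{"fn": "carry_out", "kwargs": {"targets": [-2, -20, 0, 0, -3, -35, 0, 0, -3, -40, 0, 0, -3, -40, 0, 0, -3, -40, 0, 0]}}

```text
clock: 7.18
tool_pos: [0.5538, 0.1261, 0.1094]
orientation: [0.787, -3.04, -0.0]
force: [0.2, 0.3, -0.9]
gripper_width: 0.225
```

Call:
{"fn": "carry_out", "kwargs": {"targets": [0, -30, 0, 0, 0, -15.6, 5, 0, 0, 0, 8, 0, 0, 0, 6, 0, 0, 0, 0, 0]}}

```text
clock: 7.6
tool_pos: [0.5739, 0.0887, 0.0892]
orientation: [0.787, -3.038, -0.002]
force: [0.1, 0.6, -1.9]
gripper_width: 0.229
```

Call:
{"fn": "carry_out", "kwargs": {"targets": [0, 0, 0, 0, 0, 0, 0, 0, 0, 0, 0, 0, 0, 0, 0, 0, 0, 0, 0, 0]}}

```text
clock: 8.02
tool_pos: [0.5754, 0.0882, 0.0915]
orientation: [-0.787, 3.041, -0.0]
force: [-0.4, 1.2, -1.5]
gripper_width: 0.229
```

```bash
python3 - <<'E'
from h import *
to([.5752,.0877,.080])
p=arm.state()['tool_pos']; out=[]
for n in('side','top'):
    im=np.mean([imaging.camera(n).astype(float) for _ in range(4)],0); np.save(f'pics/h1_{n}.npy',im)
    u,v=map(int,proj(n,p-[0,0,.01])); print(n,u,v)
    c=np.clip(im[v-25:v+25,u-25:u+25]*2,0,255).astype(np.uint8)[:,:,::-1]; out.append(cv2.resize(c,(400,400),interpolation=cv2.INTER_CUBIC))
cv2.imwrite('pics/v3.png',np.hstack(out))
E
```

```text
t 8.02 tcp [575.4  88.2  91.5] yaw jaw 119.0 tz [ 0.001  0.    -1.   ] F [-0.37  1.17 -1.54] g 0.229 
 tool shift mm [ 0.4 -0.4 11.5] toolx [-0.874 -0.485 -0.001] tooly [-0.485  0.874 -0.   ]
side 263 165
top 230 183
```

View pics/v3.png

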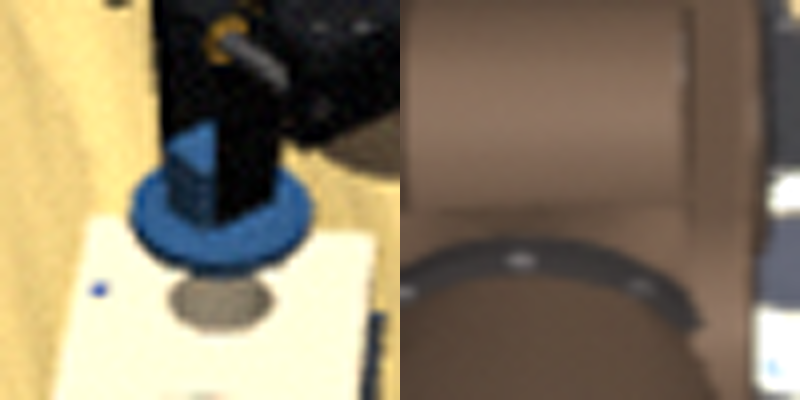

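The crop shows the flange at columns 131 to 313 with its lower edge at row 275, and well 1's mouth just below it at about (220,298), so they're nearly aligned. I'll turn that into a lid-to-well offset in the side camera.

```bash
cat >> h.py <<'E'
def lidpos(im,tcp,fl=.0132,n='side'):
    "lid centre from the blue silhouette (left, right, bottom) in the side view, heights from the TCP"
    u,v=map(int,proj(n,np.array(tcp)-[0,0,.01])); K=6
    c=cv2.resize(im[v-25:v+25,u-25:u+25].astype(np.float32),None,fx=K,fy=K,interpolation=cv2.INTER_CUBIC)
    m=((c[...,2]>c[...,0]*1.25)&(c[...,2]>18)).astype(np.uint8)
    k=max(cv2.findContours(m,0,1)[0],key=cv2.contourArea); x,y,w,h=cv2.boundingRect(k)
    f=lambda a,o:(a)/K-.5+o
    L,R,B=f(x,u-25),f(x+w,u-25),f(y+h,v-25)
    A=np.linspace(0,2*np.pi,90)
    def pr(q):
        P=np.array([proj(n,[q[0]+.031*np.cos(a),q[1]+.031*np.sin(a),z]) for a in A for z in(tcp[2]-fl,tcp[2]-fl+.008)]); return P[:,0].min(),P[:,0].max(),P[:,1].max()
    s=least_squares(lambda q:[(pr(q)[0]+pr(q)[1]-L-R)/2,pr(q)[2]-B],tcp[:2],diff_step=1e-3)
    return s.x,(L,R,B),pr(s.x)
E
python3 - <<'E'
from h import *
p=[.5754,.0882,.0915]
x,o,e=lidpos(np.load('pics/h1_side.npy'),p); print('lid-side',(x*1e3).round(1),np.round(o,1),np.round(e,1))
x,o,e=lidpos(np.load('pics/g_side.npy'),[.4562,.2739,.0452]); print('lid at bat',(x*1e3).round(1),np.round(o,1),np.round(e,1))
x,o,e=lidpos(np.load('pics/side_avg.npy'),[.4562,.2739,.0452]); print('lid at bat before',(x*1e3).round(1),np.round(o,1),np.round(e,1))
print(circ('side',np.load('pics/h1_side.npy'),[.5785,.083],.0188,.045,range(-170,-9,5),True))
print(circ('side',np.load('pics/side_avg.npy'),[.5785,.083],.0188,.045,range(-170,-9,5),True))
E
```

```text
lid-side [578.6  85. ] [254.  276.3 174.2] [253.6 276.8 174.2]
lid at bat [459.4 271.3] [205.5 225.5 151.8] [205.1 225.9 151.8]
lid at bat before [458.1 274.1] [205.  225.  151.3] [204.6 225.4 151.3]
(array([578.9,  85.3]), 33, 0.74)
(array([578.6,  85.3]), 33, 0.53)
```

The lid sits within about 0.5 to 1 mm of well 1's centre in the same camera. I'll descend gently, expecting the foot to touch at TCP z≈0.070.

Call:
{"fn": "carry_out", "kwargs": {"targets": [0, 0, 8, 0, 0, 0, 6, 0, 0, 0, 3, 0, 0, 0, 1.5, 0, 0, 0, 0, 0]}}

```text
clock: 8.83
tool_pos: [0.5752, 0.0878, 0.072]
orientation: [0.786, -3.041, -0.0]
force: [0.9, -0.6, -0.7]
gripper_width: 0.225
```

Call:
{"fn": "carry_out", "kwargs": {"targets": [0, 0, 0.5, 0, 0, 0, 0.5, 0, 0, 0, 0.5, 0, 0, 0, 0.5, 0, 0, 0, 0, 0]}}

```text
clock: 9.25
tool_pos: [0.5754, 0.0878, 0.0707]
orientation: [-0.787, 3.041, 0.0]
force: [-0.3, 0.5, -1.6]
gripper_width: 0.229
```

Call:
{"fn": "carry_out", "kwargs": {"targets": [0, 0, 0.4, 0, 0, 0, 0.4, 0, 0, 0, 0.2, 0, 0, 0, 0, 0, 0, 0, 0, 0]}}

```text
clock: 9.67
tool_pos: [0.5755, 0.0878, 0.0698]
orientation: [-0.787, 3.041, 0.0]
force: [-0.3, -0.0, -0.5]
gripper_width: 0.227
```

Call:
{"fn": "carry_out", "kwargs": {"targets": [0, 0, 0.5, 0, 0, 0, 0.5, 0, 0, 0, 0, 0, 0, 0, 0, 0, 0, 0, 0, 0]}}

```text
clock: 10.08
tool_pos: [0.5755, 0.0879, 0.0687]
orientation: [-0.787, 3.041, 0.0]
force: [1.9, 2.0, -0.6]
gripper_width: 0.228
```

Call:
{"fn": "carry_out", "kwargs": {"targets": [0, 0, 0.4, 0, 0, 0, 0.4, 0, 0, 0, 0, 0, 0, 0, 0, 0, 0, 0, 0, 0]}}

```text
clock: 10.5
tool_pos: [0.5755, 0.0879, 0.0679]
orientation: [-0.786, 3.041, 0.0]
force: [1.5, 2.9, 0.7]
gripper_width: 0.227
```

At 2 mm below the surface there is only about 2 N vertically but 3 N sideways, pushing toward +x+y. That looks like a chamfer contact from being slightly off, so I'll yield that way.

Call:
{"fn": "carry_out", "kwargs": {"targets": [-0.4, 0.2, 0, 0, -0.4, 0.2, 0, 0, 0, 0, 0, 0, 0, 0, 0, 0, 0, 0, 0, 0]}}

```text
clock: 10.92
tool_pos: [0.5758, 0.0884, 0.0678]
orientation: [0.786, -3.041, -0.0]
force: [0.6, 0.1, -1.3]
gripper_width: 0.23
```

Call:
{"fn": "carry_out", "kwargs": {"targets": [0, 0, 0.4, 0, 0, 0, 0.4, 0, 0, 0, 0, 0, 0, 0, 0, 0, 0, 0, 0, 0]}}

```text
clock: 11.33
tool_pos: [0.5759, 0.0885, 0.0671]
orientation: [-0.787, 3.041, 0.0]
force: [-0.3, 0.3, -0.9]
gripper_width: 0.231
```

The force vanished with the foot 3 mm below the face, so the collar is entering well 1. I'll keep going in small steps.

Call:
{"fn": "carry_out", "kwargs": {"targets": [0, 0, 0.7, 0, 0, 0, 0.7, 0, 0, 0, 0.7, 0, 0, 0, 0, 0, 0, 0, 0, 0]}}

```text
clock: 11.75
tool_pos: [0.5759, 0.0885, 0.0649]
orientation: [0.787, -3.041, -0.0]
force: [-0.2, -0.3, -0.5]
gripper_width: 0.231
```

Call:
{"fn": "carry_out", "kwargs": {"targets": [0, 0, 0.7, 0, 0, 0, 0.7, 0, 0, 0, 0.7, 0, 0, 0, 0, 0, 0, 0, 0, 0]}}

```text
clock: 12.17
tool_pos: [0.5759, 0.0885, 0.0628]
orientation: [0.787, -3.041, -0.0]
force: [-0.5, 0.6, -1.4]
gripper_width: 0.227
```

Call:
{"fn": "carry_out", "kwargs": {"targets": [0, 0, 0.7, 0, 0, 0, 0.7, 0, 0, 0, 0.7, 0, 0, 0, 0, 0, 0, 0, 0, 0]}}

```text
clock: 12.58
tool_pos: [0.5759, 0.0885, 0.0607]
orientation: [0.787, -3.041, -0.0]
force: [0.1, 0.0, -1.2]
gripper_width: 0.23
```

Call:
{"fn": "carry_out", "kwargs": {"targets": [0, 0, 0.5, 0, 0, 0, 0.5, 0, 0, 0, 0.5, 0, 0, 0, 0, 0, 0, 0, 0, 0]}}

```text
clock: 13.0
tool_pos: [0.5759, 0.0885, 0.0593]
orientation: [-0.787, 3.041, 0.0]
force: [-0.5, 0.5, -1.3]
gripper_width: 0.229
```

Call:
{"fn": "carry_out", "kwargs": {"targets": [0, 0, 0.4, 0, 0, 0, 0.4, 0, 0, 0, 0.4, 0, 0, 0, 0, 0, 0, 0, 0, 0]}}

```text
clock: 13.42
tool_pos: [0.5759, 0.0885, 0.0581]
orientation: [0.787, -3.041, -0.0]
force: [-0.2, 0.3, -1.1]
gripper_width: 0.228
```

Call:
{"fn": "carry_out", "kwargs": {"targets": [0, 0, 0.3, 0, 0, 0, 0.3, 0, 0, 0, 0, 0, 0, 0, 0, 0, 0, 0, 0, 0]}}

```text
clock: 13.83
tool_pos: [0.5759, 0.0885, 0.0576]
orientation: [-0.787, 3.041, 0.0]
force: [-0.1, 0.3, 0.9]
gripper_width: 0.227
```

Call:
{"fn": "carry_out", "kwargs": {"targets": [0, 0, 0.3, 0, 0, 0, 0.3, 0, 0, 0, 0, 0, 0, 0, 0, 0, 0, 0, 0, 0]}}

```text
clock: 14.25
tool_pos: [0.576, 0.0885, 0.057]
orientation: [-0.787, 3.041, 0.0]
force: [-1.0, 0.3, 2.8]
gripper_width: 0.231
```

Flange contact at TCP z≈0.058 as predicted, with about 4 N at the end. I'll ease off the preload, then open and look.

Call:
{"fn": "carry_out", "kwargs": {"targets": [0, 0, -0.4, 0, 0, 0, -0.4, 0, 0, 0, 0, 0, 0, 0, 0, 0, 0, 0, 0, 0]}}

```text
clock: 14.67
tool_pos: [0.5759, 0.0885, 0.0576]
orientation: [-0.787, 3.041, 0.0]
force: [0.4, 0.2, 0.7]
gripper_width: 0.233
```

```bash
python3 - <<'E'
from h import *
to([.5752,.0877,.0580])
im=np.mean([imaging.camera('side').astype(float) for _ in range(4)],0); u,v=263,178
c=np.clip(im[v-25:v+25,u-35:u+35]*2,0,255).astype(np.uint8)[:,:,::-1]; cv2.imwrite('pics/v4.png',cv2.resize(c,(700,500),interpolation=cv2.INTER_CUBIC))
to([.5752,.0877,.0580])
E
```

```text
t 14.67 tcp [575.9  88.5  57.6] yaw jaw 119.0 tz [ 0.  0. -1.] F [0.4  0.16 0.73] g 0.233 
 tool shift mm [ 1.  -0.3 -0.4] toolx [-0.875 -0.485 -0.   ] tooly [-0.485  0.875  0.   ]
t 14.87 tcp [575.9  88.5  57.7] yaw jaw 119.0 tz [ 0.  0. -1.] F [-0.52  0.87 -0.23] g 0.231 
 tool shift mm [ 1.  -0.4 -0.3] toolx [-0.875 -0.485 -0.   ] tooly [-0.485  0.875  0.   ]
```

View pics/v4.png

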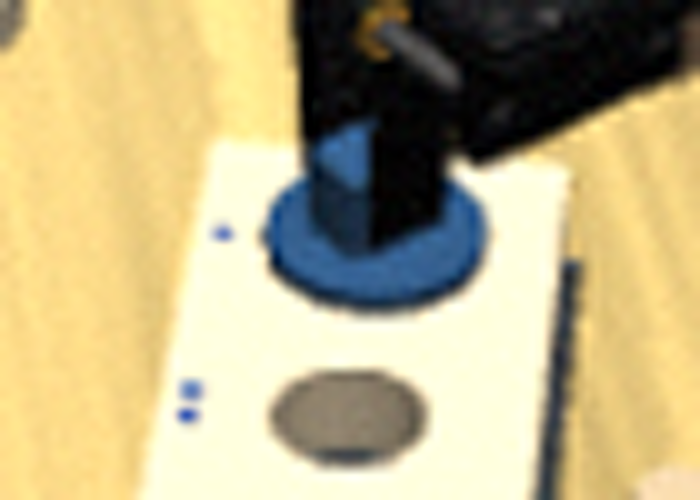

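The flange lies flat on the gauge over the one-dot well, with no shadow gap, and well 2 is free below it. I'll release and withdraw.

Call:
{"fn": "carry_out", "kwargs": {"targets": [0, 0, 0, 0, 0, 0, 0, 0, 0, 0, 0, 0, 0, 0, 0, 0, 0, 0, 0, 0], "gripper": 0.6}}

```text
clock: 15.28
tool_pos: [0.5759, 0.0885, 0.0577]
orientation: [-0.787, 3.041, 0.0]
force: [0.3, 0.2, -0.8]
gripper_width: 0.523
```

Call:
{"fn": "carry_out", "kwargs": {"targets": [0, 0, 0, 0, 0, 0, 0, 0, 0, 0, 0, 0, 0, 0, -2, 0, 0, 0, -3, 0]}}

```text
clock: 15.7
tool_pos: [0.5758, 0.0885, 0.0627]
orientation: [0.787, -3.041, -0.0]
force: [0.3, -0.0, 1.3]
gripper_width: 0.598
```

Call:
{"fn": "carry_out", "kwargs": {"targets": [0, 0, -10, 0, 0, 0, -20, 0, 0, 0, -30, 0, 0, 0, -35, 0, 0, 0, -35, 0]}}

```text
clock: 16.12
tool_pos: [0.5755, 0.0885, 0.1948]
orientation: [0.787, -3.041, -0.0]
force: [0.7, -0.5, -0.1]
gripper_width: 0.6
```

Call:
{"fn": "carry_out", "kwargs": {"targets": [0, 30, 0, 0, 0, 38, 0, 0, 0, 38, 0, 0, 0, 38, 0, 0, 0, 20, 0, 0]}}

```text
clock: 16.53
tool_pos: [0.4944, 0.2345, 0.1938]
orientation: [-0.788, 3.04, 0.001]
force: [0.5, 1.0, -0.7]
gripper_width: 0.598
```

Call:
{"fn": "carry_out", "kwargs": {"targets": [0, 0, 0, 0, 0, 0, 0, 0, 0, 0, 0, 0, 0, 0, 0, 0, 0, 0, 0, 0]}}

```text
clock: 16.95
tool_pos: [0.4969, 0.231, 0.1928]
orientation: [-0.784, 3.042, -0.0]
force: [0.2, 0.4, -0.6]
gripper_width: 0.601
```

```bash
python3 - <<'E'
from h import *
to([.5752,.0877,.0580])
S=np.mean([imaging.camera('side').astype(float) for _ in range(3)],0); T=np.mean([imaging.camera('top').astype(float) for _ in range(3)],0)
f=lambda a:np.clip(a*1.8,0,255).astype(np.uint8)[:,:,::-1]
cv2.imwrite('pics/v5.png',np.hstack([cv2.resize(f(S[100:280,180:300]),(400,600)),cv2.resize(f(T[130:250,150:330][:,:]),(400,600)) if 0 else cv2.resize(f(T[120:270,150:250]),(400,600))]))
# lid outline at seated height, top vs well 1 top
for n,im in(('side',S),):
    x,o,e=lidpos(im,[.5759,.0885,.0582]); print(n,(x*1e3).round(1),np.round(o,1),np.round(e,1))
print('top flange',circ('top',T,[.5759,.0885],.031,.053,range(0,360,6)),'at z .053; well1 top was 575.8 87.6')
E
```

```text
t 16.95 tcp [496.9 231.  192.8] yaw jaw 118.9 tz [ 0.  0. -1.] F [ 0.21  0.45 -0.61] g 0.601 
 tool shift mm [   0.8 -163.3  134.8] toolx [-0.875 -0.484 -0.   ] tooly [-0.484  0.875 -0.   ]
side [579.   87.7] [254.  276.  183.3] [253.6 276.4 183.3]
top flange (array([575.5,  87.1,  29.8]), 60, 0.72) at z .053; well1 top was 575.8 87.6
```

View pics/v5.png

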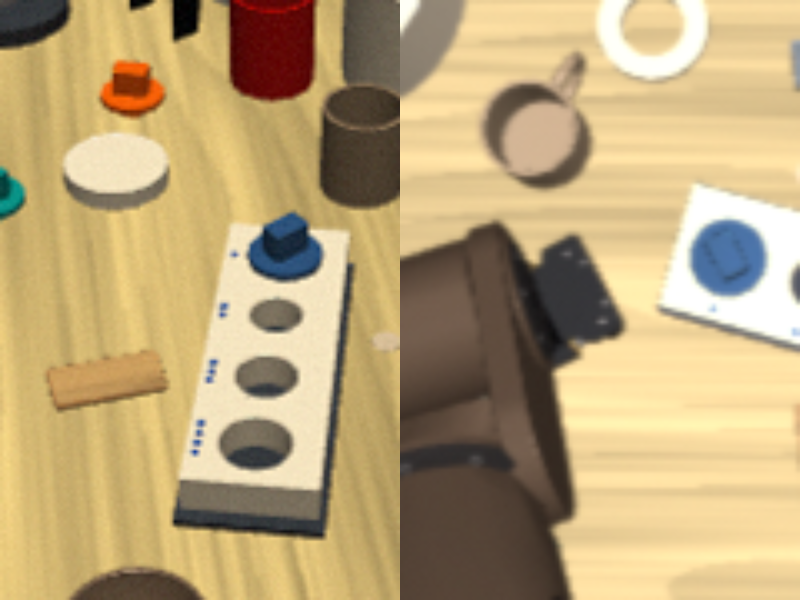

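The lid sits flat in the one-dot well, centred within 1 mm in the top view. Nothing else in view has moved, and the hand is well clear.

```bash
python3 -c "
from plant import close_job; print(close_job())"
```

```text
the job is handed in; nothing more can be done
None
```

The blue lid from the bat went into the smallest well (1 dot) on the first try, so no larger well was needed. I never let go of it between picking it up and seating it. I then released it and drew the hand about 0.2 m away. The arm's clock read about 17 s at hand-in.

**The fit:** The collar first touched slightly off-centre, with about 3 N sideways. After I shifted about 0.6 mm that way, it dropped freely. The flange met the gauge at TCP z ≈ 0.058 m, as predicted, and I never read more than about 4 N.

**Last checks:** The final pictures show the flange flat on the gauge and centred on well 1 within 0.6 mm in the top view. The mug, rib and coloured look-alikes in those crops looked unmoved. The ware board with the two other blue lids was outside the final crops, so I did not re-check it, but the arm never went near it.

**Disagreements:**
- The two cameras differed by about 3 mm in x and 4 mm in y. I aligned by comparing lid and well within the same view.
- The final side-view estimate of the lid's y (87.7 mm) is about 3 mm from that view's estimate for the well (84–85 mm). I take this as measuring error, since the collar has only 0.8 mm of play.

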